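# Feed a cake through the sprung flap of the packing pen

## Robot

A 7-joint arm with a two-finger parallel gripper is mounted at the origin on the work surface. World frame = base frame: x ahead of the robot, y to its left, z up, the work surface at z = 0. Lengths are in m, angles in rad, forces in N, time in s.
With the tool pointing down it reaches from about 0.35 to 0.775 m from the base axis. Payload 3.1 kg.
Tool frame: the origin (TCP) lies midway between the tips of the shut fingers; the grasp point (between the pads) lies 19 mm behind it; z points along the fingers, y is the direction in which the jaws open and shut (so a half turn about z gives the same grasp; the last joint's range is limited). The gripper opens to 85 mm and grips with 20 to 120 N. Pads are 22 mm wide; open, the fingers measure 114 mm over their backs; the gripper's body (76 mm by 85 mm) begins 54 mm behind the grasp point. The pads swing forward as they close: fully open they stand 13 mm farther back than shut.
Start: joints at [1.225, 0.311, 0.014, 1.512, -0.004, 1.319, -0.027], TCP at [0.165, -0.525, 0.231] pointing down, gripper open.
Joint ranges: [-2.7, 2.7], [-0.3, 1.91], [-1.27, 1.3], [0.12, 2.57], [-1.44, 4.58], [0.2, 2.03], [-3.05, 3.05]. Speed limits (rad/s): [2.79, 2.79, 3.14, 3.14, 3.14, 3.14, 3.14].

## Interface

Orientations are given as [roll, pitch, yaw] about the fixed x, y, z axes, in that order (R = Rz(yaw) Ry(pitch) Rx(roll)).
In Python, from workcell import ctrl gives the robot as it stands. The module is installed in compiled form; this text tells all that it offers.
- The arm moves only by the tool play_rows, never from a script. Its arguments are lists of equal length, an entry for each row: "delta_pos": the shift along the tool's x, y, z in mm, a list of three; "twist": the turn about the tool's z in rad; "fingers": the gripper command: -1 is fully open, 1 is shut, values between are in proportion. In form: {"delta_pos": [[x, y, z], ...], "twist": [twist, ...], "fingers": [fingers, ...]}. A call has 1 to 20 rows; each row shifts and turns the commanded pose from where the row before left it, along the tool's axes as they then stand; what a row does not reach is not made up. A row lasts 1/10 s, in which the tool goes at most 50 mm and 8.59 degrees, less where a joint would pass 70% of its speed; a pose out of reach is approached as far as the arm can. A call with a gripper value outside its range is refused whole. The fingers move at their own pace and stop on an object; "force" is the grip in N (left out, the last holds). Time passes only in rows, so rows that do not move let the fingers close. It gives the time, the measured TCP pose, the force and the opening at its end, in the units of the state.
- ctrl.sense(): the state, without advancing time (a new reading comes with each control period).
- ctrl.capture(name): name is "scene" or "top" or "wrist"; returns a dict with "pixels" (384x512x3 uint8, red, green, blue), "intrinsics" (3x3 intrinsics, pixels), "dist" ([k1, k2, p1, p2, k3] as OpenCV has them; the pictures are not rectified), "pose" (4x4, takes a point from camera to world coordinates); the wrist camera has in their place "tool_from_camera" (4x4, takes a point from camera to tool coordinates, whose origin is the TCP and whose axes are the flange's). Camera axes: x right, y down, z forward; pixel columns grow to the right and rows downward; lengths in m; the calibration is good to about 2 mm. A picture is of the moment at which its call begins: read the wrist's pose just before it. There is no depth.
- ctrl.sign_off(): hands the job in, once; it reports no verdict.
Trained networks look in the newest picture that a camera, given by its name, has taken for a name from the list of things; names that differ only in an ending like _2 or _b are one class to them, and where a whole thing is asked for, a point or a joint stands for the part that bears it (a point fixed in the world has none). Each returns a list of dicts, best first, with "conf" (0 to 1); they miss things now and then, are a little off and sometimes report something else, mostly with a low value. They report only what shows in the picture. A call takes as long as a camera call. They do not tell look-alikes from the thing itself.
- ctrl.spot_in(camera, name): "bbox" ([left, top, right, bottom] in pixels, round what is visible of it).
- ctrl.trace(camera, name): "pixels" (384x512 bool, what is visible of it) and "bbox" ([left, top, right, bottom] in pixels, round what is visible of it).
- ctrl.tip_of(camera, name): "uv" ([column, row] in pixels: a listed point, or the origin of a listed thing).
The state is a dict: "clock": time; "joint_positions": joint angles; "qvel": joint speeds; "effort": joint torques, N m; "eef_pos": TCP position; "tcp_rot": TCP orientation; "wrist_force": force on the tool from outside, world axes, zero at the start; "wrist_torque": the same for the moment, N m; "width": opening from 0.0 (shut) to 1.0 (fully open).
Only numpy, scipy, OpenCV 4.12 (cv2) and the standard library are available. Lean on these libraries where they do the work, as an engineer would, in place of code of your own. Each camera call takes 0.05 s, during which the arm holds its last target.

## Task

Push the small round cake that stands on the counter in front of the packing pen in through the pen's sprung flap: push the flap open with one finger and, while it is held open, push the cake in with the other finger, never letting the cake push the shut flap open by itself. Leave the cake upright inside, far enough in for the flap to swing fully shut behind it. Only push: do not grip, squeeze, lift or tip the cake, and leave everything else where it is.

Things in the scene. Friction and masses are not known exactly. Their poses are not given: they have to be found in the camera images.
- pen: Packing pen fixed to the counter: open-topped, floorless, low aluminium walls 40 mm high. Origin: on the counter (z = 0) at the middle of the doorway; x points through the doorway into the pen, y to the left of that, z up. The front wall (8 mm thick, centred on x = 0) has an 88 mm doorway, y = -44 to +44 mm. In front (negative x) is bare counter, no step.
- pen_back (a point): Point at the foot of the pen's back wall, on the doorway's centre line: pen x = 235 mm, y = 0, z = 0. Inside, the pen is clear between the doorway and this wall, and from pen y = -100 mm to +56 mm, but for the cake already packed. Side and back walls are 6 mm thick.
- flap (a joint): Dark steel flap filling the doorway, 80 mm wide, 4 mm thick, 4 to 46 mm above the counter. Hinged on the upright line at pen x = 0, y = +44 mm, it swings only inwards. 0 = shut, in line with the front wall; in rad, at most 1.45 (nearly along the left wall). A light spring always shuts it (0.015 N m shut to 0.037 open, under 1 N at its middle). It sweeps the floor within 83 mm of the hinge line.
- flap_edge (a point): Middle of the flap's free upright edge, 83 mm from the hinge line and 25 mm above the counter.
- cake_center (a point): Centre (18 mm above the counter) of the cake that must go in: a rigid upright round brown tub with a round sticker on its lid, 52 mm in diameter, 36 mm high, about 0.12 kg, loose on the counter. It starts 85 to 150 mm in front of the doorway and up to 30 mm off the doorway's centre line.
- packed_cake_center (a point): Centre (18 mm up) of an equal cake, 52 mm in diameter and 36 mm high, already standing inside the pen near its back right corner. Leave it alone.
- jar: Closed jar, 64 mm in diameter, 85 mm high, standing outside the pen to its right (pen -y). Origin at the centre of its underside. Leave it alone.
- carton: Cardboard carton 90 x 60 x 50 mm (its x, y, z), standing outside the pen to its right. Origin at the centre of its underside. Leave it alone.
There are look-alikes about, which are no part of the job. Leave any grey or turquoise look-alike of the part that bears cake_center alone.

How it is judged:
On the way, in this order (a step that is already met when the one before it is completed fails the run):
1. the flap is pushed well open (over 0.5 rad) by a finger while the cake is still wholly in front of the doorway (value of joint flap above 0.5 rad and x of cake_center in the frame of pen below -0.028 m and contact force between the fingers and flap above 0.02 N), for 0.05 s.
2. the cake goes through the doorway while the flap stands open (x of cake_center in the frame of pen above 0.015 m and value of joint flap above 0.35 rad), for 0.05 s.
At the end, for the whole second after the job is handed in: the cake stands upright (within 0.1 rad) and at rest on the counter inside the pen, its centre at least 75 mm beyond the doorway, and the flap is shut again (within 0.06 rad) (x of cake_center in the frame of pen between 0.075 and 0.209 m and y of cake_center in the frame of pen between -0.075 and 0.035 m and value of joint flap below 0.06 rad and angle between cake's own z axis and vertical below 0.1 rad and height (world z) of cake_center below 0.023 m and linear speed of cake below 0.01 m/s); the robot touches nothing.
It fails at once if the cake itself pushes against the flap while the flap is shut or hardly open (under 0.3 rad) and the cake is not yet through (contact force between cake and flap above 0.15 N and value of joint flap below 0.3 rad and x of cake_center in the frame of pen below 0 m).
It fails at once if the cake is lifted (over 10 mm) (height (world z) of cake_center above 0.028 m).
It fails at once if the cake is tipped (over 0.35 rad) (angle between cake's own z axis and vertical above 0.35 rad).
It fails at once if the cake is squeezed or pushed hard (over 15 N) (contact force between the fingers and cake above 15 N).
It fails at once if a bystander is moved (over 15 mm) (distance of any of packed_cake_center, jar, carton from where it was at the start of the episode above 0.015 m).
It also fails if it takes over 54 s, if anything falls off the work surface, if the arm or the gripper's body presses on something with over 40 N, if the wrist force passes 120 N, or if a joint passes its speed limit or range.

## Working session

There is one attempt and no reset: what is moved stays moved. The work goes in short steps, Python scripts to look and compute and a tool call to move; the robot and the scene stay as the last step left them, time stands still between calls to the robot, and variables do not carry over. Pictures are saved under pics/ and viewed, and the job is handed in when it is done.

Besides the shell and the picture viewer there is one more tool, called as a command line: name --pt "numbers of a row" for each row, then --argument value for the rest. play_rows: Moves the arm, as the interface text tells. Its arguments: {"type":"object","properties":{"delta_pos":{"type":"array"},"twist":{"type":"array"},"fingers":{"type":"array"},"force":{"type":"number"}},"required":["delta_pos","twist","fingers"]}

```bash
mkdir -p pics; ls; cat > h.py <<'E'
import numpy as np, cv2
from workcell import ctrl
def cap(n,f):
    c=ctrl.capture(n); cv2.imwrite('pics/'+f,cv2.cvtColor(c['pixels'],cv2.COLOR_RGB2BGR)); return c
def ray(c,uv,z):
    p=cv2.undistortPoints(np.array([[uv]],float),np.array(c['intrinsics']),np.array(c['dist']))[0,0]
    T=np.array(c['pose']); d=T[:3,:3]@np.array([p[0],p[1],1]); o=T[:3,3]
    return o+d*(z-o[2])/d[2]
def proj(c,P):
    T=np.linalg.inv(np.array(c['pose'])); P=np.atleast_2d(P).astype(float)
    r=cv2.Rodrigues(T[:3,:3])[0]
    return cv2.projectPoints(P,r,T[:3,3],np.array(c['intrinsics']),np.array(c['dist']))[0][:,0]
E
python3 - <<'E'
from h import *
s=ctrl.sense(); print({k:np.round(v,3).tolist() for k,v in s.items()})
for n in ['scene','top']:
    c=cap(n,n+'0.png')
    print(n,np.round(c['pose'],3).tolist())
    for q,z in [('pen',0),('pen_back',0),('flap_edge',.025),('cake_center',.018),('packed_cake_center',.018),('jar',0),('carton',0)]:
        for r in ctrl.tip_of(n,q): print(q,np.round(r['uv'],1),round(r['conf'],2),np.round(ray(c,r['uv'],z),3))
E
```

```text
pics
{'clock': 0.0, 'joint_positions': [1.225, 0.312, 0.014, 1.513, -0.004, 1.319, -0.027], 'qvel': [0.001, 0.0, -0.0, 0.0, 0.002, -0.0, -0.001], 'effort': [0.0, -37.992, 0.146, -23.059, 0.012, 0.014, -0.0], 'eef_pos': [0.164, -0.524, 0.23], 'tcp_rot': [-3.139, 0.0, 0.304], 'wrist_force': [0.326, 0.431, 0.42], 'wrist_torque': [0.01, 0.009, -0.005], 'width': 0.999}
scene [[0.795, 0.315, -0.518, 0.978], [0.606, -0.435, 0.666, -0.514], [-0.015, -0.843, -0.537, 0.507], [0.0, 0.0, 0.0, 1.0]]
pen [210.2 235.2] 0.79 [ 0.508 -0.048  0.   ]
pen [287.8 188.8] 0.18 [0.533 0.165 0.   ]
pen_back [270.1 176.8] 0.76 [0.474 0.183 0.   ]
flap_edge [228.2 226.9] 0.76 [ 0.541 -0.034  0.025]
cake_center [102.8 231.2] 0.77 [ 0.362 -0.171  0.018]
cake_center [180.7 297.5] 0.63 [ 0.591 -0.202  0.018]
cake_center [169.  249.8] 0.6 [ 0.496 -0.135  0.018]
jar [326.9 239.2] 0.95 [0.684 0.066 0.   ]
carton [271.4 309.6] 0.84 [ 0.702 -0.128  0.   ]
top [[-0.007, -0.988, 0.156, 0.4], [-0.999, 0.013, 0.039, 0.024], [-0.04, -0.156, -0.987, 0.954], [0.0, 0.0, 0.0, 1.0]]
pen [305.1 213.1] 0.77 [ 0.492 -0.039  0.   ]
pen_back [198.4 221.6] 0.72 [0.476 0.193 0.   ]
pen_back [352.3 213.4] 0.3 [ 0.49  -0.141  0.   ]
flap_edge [304.4 189.1] 0.43 [ 0.541 -0.037  0.025]
cake_center [382.9 163.9] 0.94 [ 0.595 -0.209  0.018]
cake_center [352.7 213.9] 0.9 [ 0.487 -0.139  0.018]
cake_center [368.1 273. ] 0.75 [ 0.362 -0.168  0.018]
jar [256.  131.4] 0.81 [0.676 0.066 0.   ]
carton [344.7 115.7] 0.84 [ 0.71  -0.134  0.   ]
```

View pics/scene0.png

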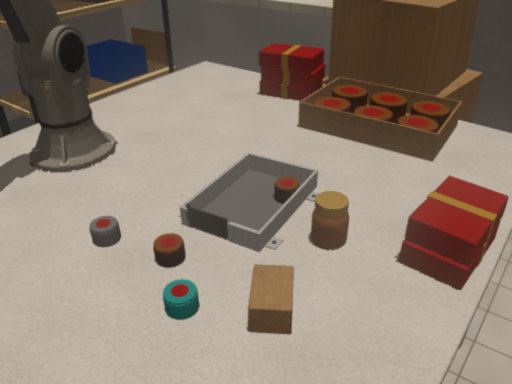

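View pics/top0.png

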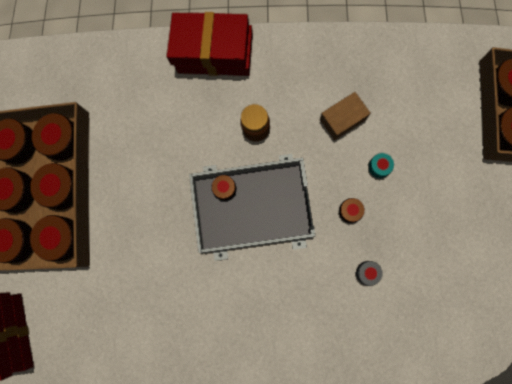

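The real cake is the brown one at scene (169,250) / top (352,210). The grey and turquoise ones are look-alikes. The dark flap is in the pen wall facing the cake. Next I'll refine the pen pose with an overlay.

```bash
cat >> h.py <<'E'
def pen2w(o,yaw,P):
    P=np.atleast_2d(P).astype(float); c,s=np.cos(yaw),np.sin(yaw)
    return np.c_[o[0]+c*P[:,0]-s*P[:,1], o[1]+s*P[:,0]+c*P[:,1], P[:,2]]
def w2pen(o,yaw,P):
    c,s=np.cos(yaw),np.sin(yaw); d=np.array(P[:2])-np.array(o[:2]); return np.array([c*d[0]+s*d[1],-s*d[0]+c*d[1]])
def box(c,im,o,yaw,x0,x1,y0,y1,z,k,off,col):
    q=[[x0,y0,z],[x1,y0,z],[x1,y1,z],[x0,y1,z]]
    p=((proj(c,pen2w(o,yaw,q))-off)*k).astype(int); cv2.polylines(im,[p],True,col,1)
E
cat > ov.py <<'E'
from h import *
import sys
o=[float(sys.argv[1]),float(sys.argv[2])]; yaw=float(sys.argv[3]); tag=sys.argv[4]
for n,x0,y0,w,h,k in [('top',180,140,190,125,4),('scene',140,145,200,140,4)]:
    c=ctrl.capture(n); im=cv2.cvtColor(c['pixels'],cv2.COLOR_RGB2BGR)[y0:y0+h,x0:x0+w]
    im=cv2.resize(im,None,fx=k,fy=k,interpolation=cv2.INTER_CUBIC); off=np.array([x0-.5,y0-.5])
    box(c,im,o,yaw,-.004,.241,-.106,.062,.04,k,off,(0,255,0))
    box(c,im,o,yaw,.004,.235,-.1,.056,.04,k,off,(0,255,255))
    box(c,im,o,yaw,.004,.235,-.1,.056,0,k,off,(255,255,0))
    box(c,im,o,yaw,-.002,.002,-.039,.041,.046,k,off,(255,0,255))
    for r in ctrl.trace(n,'cake_center'):
        m=r['pixels']; ys,xs=np.nonzero(m); 
        print(n,r['conf'],np.round(r['bbox'],1),xs.mean(),ys.mean())
    cv2.imwrite(f'pics/ov_{n}_{tag}.png',im)
E
python3 ov.py 0.4985 -0.0435 1.672 a
```

```text
top 0.98 [367.  152.6 393.8 176.6] 380.61270491803276 165.27459016393442
top 0.9 [338.1 197.1 364.3 227.9] 350.7096774193548 209.92741935483872
top 0.83 [353.7 260.2 382.6 285.5] 368.6648250460405 272.72007366482507
scene 0.87 [ 88.2 219.2 124.4 247.3] 104.76172839506172 231.0037037037037
scene 0.71 [163.1 277.2 201.2 318.3] 181.0500379075057 298.9681576952237
scene 0.69 [151.  233.  185.  267.2] 168.78822314049586 249.5888429752066
```

View pics/ov_top_a.png

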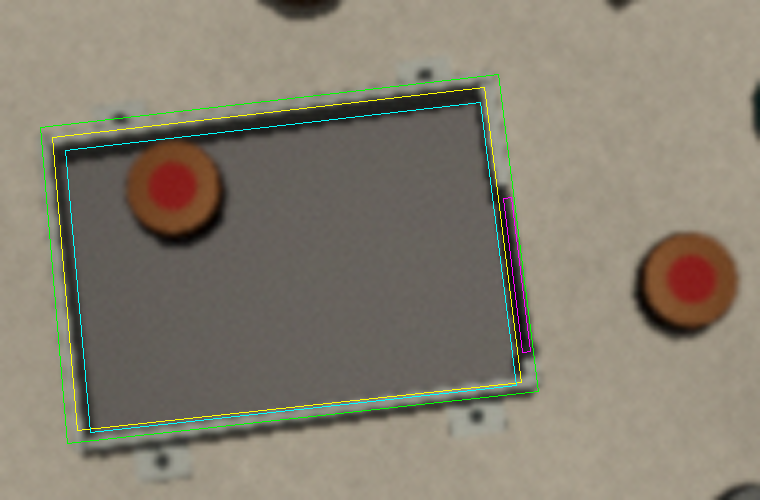

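View pics/ov_scene_a.png

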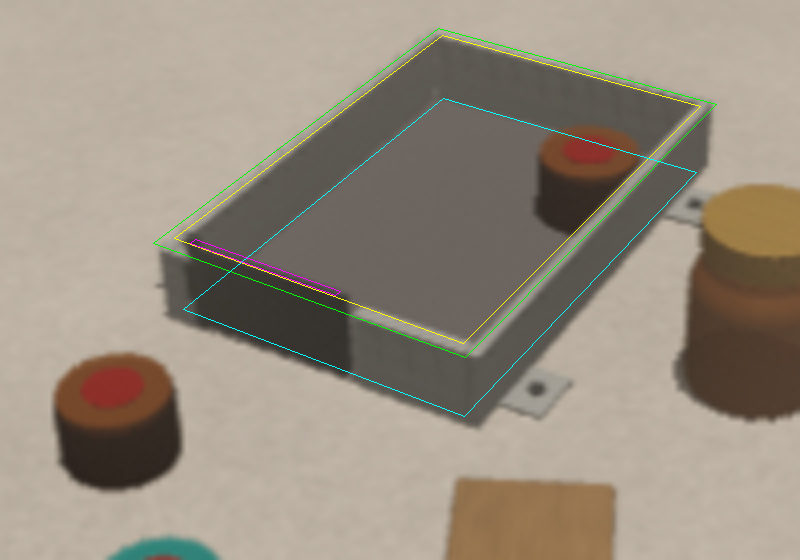

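```bash
python3 - <<'E'
from h import *
o=[.5,-.0437];yaw=1.672
for n,a,b in [('top',(352.75,209.75),(223,186.7)),('scene',(168.25,241.75),(287,182.5))]:
    c=ctrl.capture(n)
    for uv in (a,b):
        w=ray(c,uv,.036); print(n,np.round(w,4),np.round(w2pen(o,yaw,w),4))
E
python3 ov.py 0.501 -0.0445 1.672 b
```

```text
top [ 0.4939 -0.1362  0.036 ] [-0.0915  0.0154]
top [0.5462 0.1354 0.036 ] [ 0.1735 -0.0641]
scene [ 0.4974 -0.1355  0.036 ] [-0.0911  0.0119]
scene [0.5501 0.1355 0.036 ] [ 0.1732 -0.068 ]
top 0.89 [339.8 199.9 363.4 226.6] 351.14925373134326 210.2537313432836
top 0.88 [367.3 150.3 395.8 176.4] 380.5057692307692 165.16538461538462
top 0.71 [353.7 260.  380.  288.8] 368.76559546313797 272.79962192816635
top 0.19 [325.3  91.6 371.  143.7] 344.82855040470935 115.4812362030905
scene 0.77 [ 87.1 214.2 118.  247.6] 104.51174934725849 230.73629242819842
scene 0.75 [152.7 234.6 186.4 266.3] 169.1113445378151 249.6733193277311
scene 0.75 [160.4 280.2 203.  319.2] 180.81549520766774 299.00718849840257
```

View pics/ov_scene_b.png

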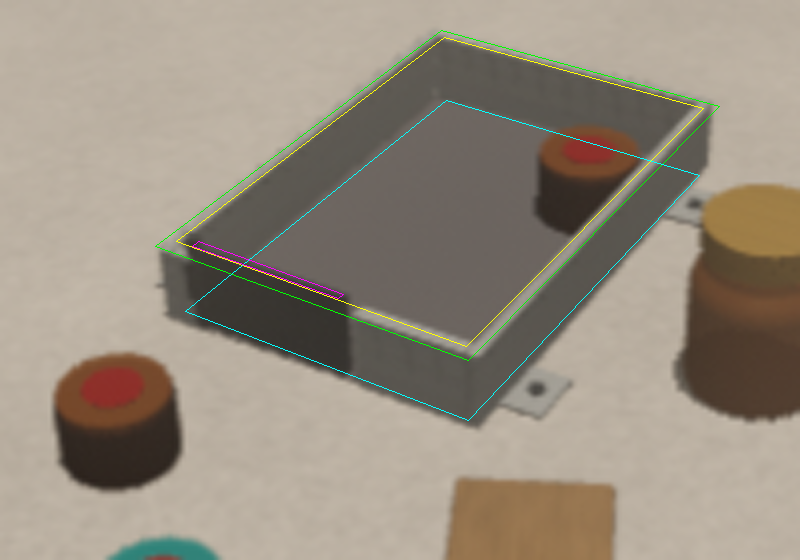

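View pics/ov_top_b.png

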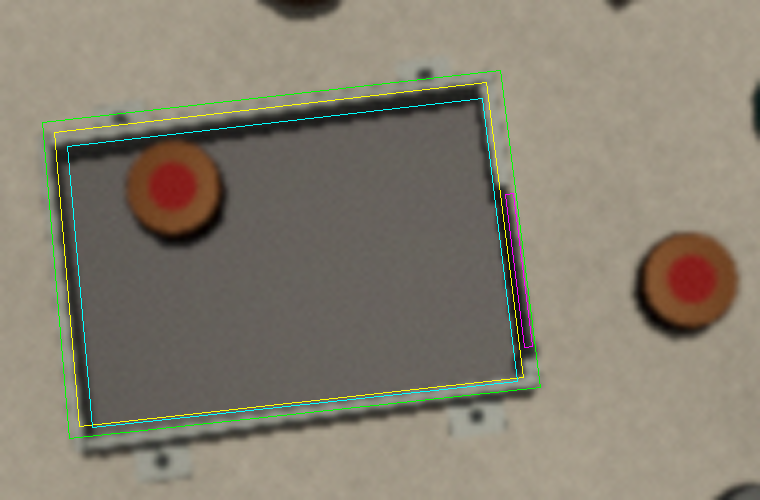

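Cake is at about pen (-91, +15) mm, world (0.4955, -0.136). I'll straddle it with the jaws along an approach about 8° off the doorway axis. The leading finger opens the flap and the trailing finger pushes.

play_rows --pt "0 0 0" --pt "0 0 0" --pt "0 0 0" --pt "22 -28.5 5" --pt "22 -28.5 5" --pt "22 -28.5 5" --pt "22 -28.5 5" --pt "22 -28.5 5" --pt "22 -28.5 5" --pt "22 -28.5 5" --pt "22 -28.5 5" --pt "22 -28.5 5" --pt "22 -28.5 5" --pt "22 -28.5 5" --pt "22 -28.5 5" --pt "22 -28.5 5" --pt "22 -28.5 5" --pt "0 0 0" --pt "0 0 0" --twist '[0.1143,0.1143,0.1143,0,0,0,0,0,0,0,0,0,0,0,0,0,0,0,0]' --fingers '[-0.6,-0.6,-0.6,-0.6,-0.6,-0.6,-0.6,-0.6,-0.6,-0.6,-0.6,-0.6,-0.6,-0.6,-0.6,-0.6,-0.6,-0.6,-0.6]'

```text
clock: 3.2
eef_pos: [0.4882, -0.1373, 0.1611]
tcp_rot: [-3.142, 0.001, -0.036]
wrist_force: [0.3, -0.2, 0.4]
width: 0.8
```

```bash
cat >> h.py <<'E'
from scipy.spatial.transform import Rotation as R
def wcap(f):
    s=ctrl.sense(); c=cap('wrist',f); T=np.eye(4); T[:3,:3]=R.from_euler('xyz',s['tcp_rot']).as_matrix(); T[:3,3]=s['eef_pos']
    c['pose']=T@np.array(c['tool_from_camera']); return c
E
python3 - <<'E'
from h import *
c=wcap('w0.png'); print(np.round(c['pose'],3).tolist())
for q,z in [('pen',0),('flap_edge',.025),('cake_center',.018)]:
    for r in ctrl.tip_of('wrist',q): print(q,np.round(r['uv'],1),round(r['conf'],2),np.round(ray(c,r['uv'],z),4))
s=ctrl.sense(); print(s['eef_pos'],s['tcp_rot'],s['width'])
E
```

```text
[[-0.037, -0.944, -0.328, 0.572], [-0.999, 0.035, 0.011, -0.14], [0.001, 0.328, -0.945, 0.303], [0.0, 0.0, 0.0, 1.0]]
pen [156.2 159.5] 0.92 [ 0.5019 -0.0472  0.    ]
flap_edge [133.9 120.9] 0.81 [ 0.5413 -0.0405  0.025 ]
cake_center [331.9  49.9] 0.94 [ 0.5907 -0.2049  0.018 ]
cake_center [254.7 169.9] 0.8 [ 0.4932 -0.1396  0.018 ]
cake_center [286.3 292.5] 0.67 [ 0.362  -0.1674  0.018 ]
[ 0.48721782 -0.13982735  0.16141636] [ 3.14063066e+00  1.77352512e-04 -4.19064531e-02] 0.7999218245331348
```

View pics/w0.png

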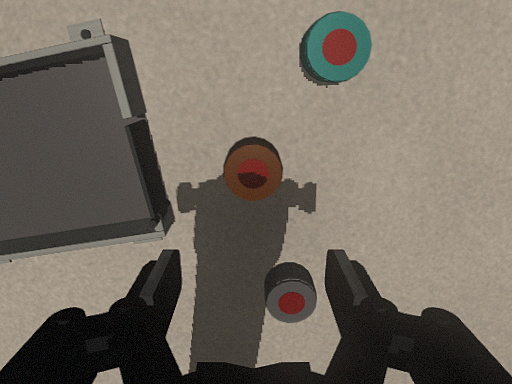

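The wrist view shows the cake at (253,172) between the jaw lines, with the flap on the left at about (145,175). Next I'll measure both from this view.

```bash
python3 - <<'E'
from h import *
P=[];
for i in range(4):
    s=ctrl.sense(); P.append(list(s['eef_pos'])+[s['tcp_rot'][2]])
    c=wcap('w1.png')
P=np.array(P);print(P.round(4))
o=[.5005,-.0445];yaw=1.672
w=ray(c,(253,172),.036);print('cake',w.round(4),w2pen(o,yaw,w).round(4))
im=cv2.imread('pics/w1.png')
k=2;off=np.array([-.5,-.5]);im=cv2.resize(im[:280,:380],None,fx=k,fy=k,interpolation=cv2.INTER_CUBIC)
box(c,im,o,yaw,-.004,.241,-.106,.062,.04,k,off,(0,255,0))
box(c,im,o,yaw,.004,.235,-.1,.056,.04,k,off,(0,255,255))
box(c,im,o,yaw,-.002,.002,-.039,.041,.046,k,off,(255,0,255))
box(c,im,o,yaw,-.004,.004,-.106,.062,0,k,off,(255,255,0))
t=np.linspace(0,2*np.pi,60); q=np.c_[w[0]+.026*np.cos(t),w[1]+.026*np.sin(t),0*t+.036]
cv2.polylines(im,[((proj(c,q)-off)*k).astype(int)],True,(255,0,0),1)
cv2.imwrite('pics/w1o.png',im)
E
```

```text
[[ 0.4872 -0.1398  0.1614 -0.0419]
 [ 0.4873 -0.1397  0.1615 -0.0418]
 [ 0.4874 -0.1395  0.1615 -0.0415]
 [ 0.4875 -0.1392  0.1615 -0.0411]]
cake [ 0.4958 -0.1401  0.036 ] [-0.0947  0.0144]
```

View pics/w1o.png

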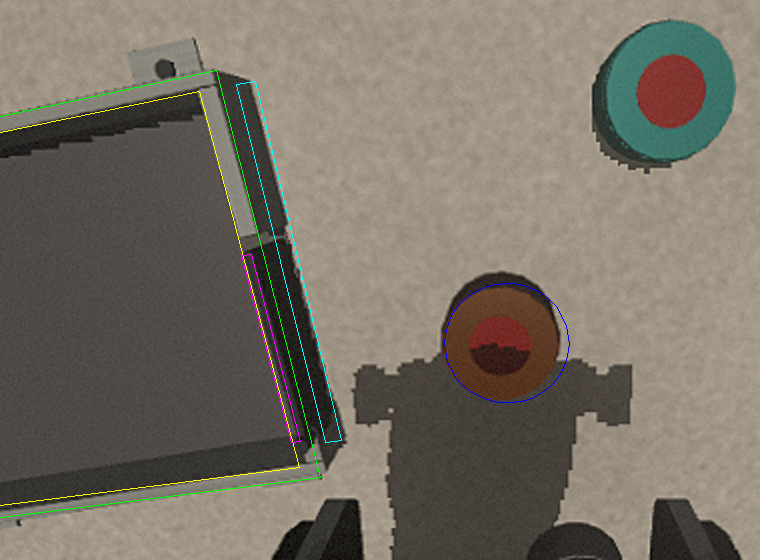

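play_rows --pt "2.5 -2 12.5" --pt "0 0 12.5" --pt "0 0 12.5" --pt "0 0 12.5" --pt "0 0 12.5" --pt "0 0 12.5" --pt "0 0 12.5" --pt "0 0 12.5" --pt "0 0 12.5" --pt "0 0 12.5" --pt "0 0 12.5" --pt "0 0 12.5" --pt "0 0 0" --pt "0 0 0" --twist '[0,0,0,0,0,0,0,0,0,0,0,0,0,0]' --fingers '[-0.6,-0.6,-0.6,-0.6,-0.6,-0.6,-0.6,-0.6,-0.6,-0.6,-0.6,-0.6,-0.6,-0.6]'

```text
clock: 5.0
eef_pos: [0.4904, -0.1362, 0.011]
tcp_rot: [-3.141, 0.001, -0.039]
wrist_force: [0.5, 0.4, -0.2]
width: 0.801
```

```bash
python3 - <<'E'
from h import *
c=wcap('w2.png'); c=cap('scene','s2.png')
im=cv2.imread('pics/s2.png')[150:320,80:300]; cv2.imwrite('pics/s2z.png',cv2.resize(im,None,fx=3.5,fy=3.5,interpolation=cv2.INTER_CUBIC))
s=ctrl.sense(); print(s['eef_pos'],s['tcp_rot'],s['width'],s['wrist_force'])
E
```

```text
[ 0.49111267 -0.13635916  0.01180237] [ 3.14126730e+00 -1.28583824e-03 -3.89817241e-02] 0.7998761347462949 [ 0.28589269 -0.0019339   0.68848866]
```

View pics/w2.png

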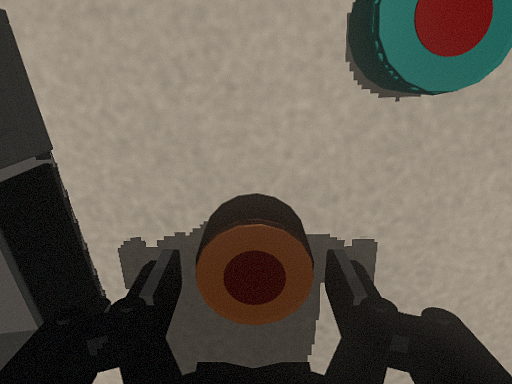

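View pics/s2z.png

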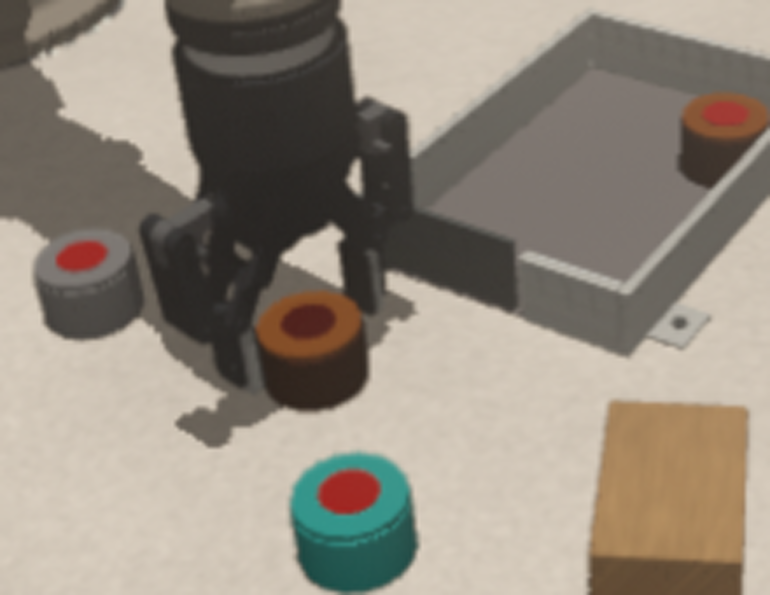

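Both fingers straddle the cake with clear gaps. I'll go down 4 mm, then advance slowly until the flap is open and the cake is still in front.

play_rows --pt "0 0 4" --pt "0 -4 0" --pt "0 -4 0" --pt "0 -5 0" --pt "0 -5 0" --pt "0 -5 0" --pt "0 -5 0" --pt "0 -5 0" --pt "0 -5 0" --pt "0 -5 0" --pt "0 -5 0" --pt "0 -5 0" --pt "0 -5 0" --pt "0 -3 0" --pt "0 0 0" --pt "0 0 0" --twist '[0,0,0,0,0,0,0,0,0,0,0,0,0,0,0,0]' --fingers '[-0.6,-0.6,-0.6,-0.6,-0.6,-0.6,-0.6,-0.6,-0.6,-0.6,-0.6,-0.6,-0.6,-0.6,-0.6,-0.6]'

```text
clock: 6.7
eef_pos: [0.4932, -0.0745, 0.0073]
tcp_rot: [-3.141, -0.001, -0.039]
wrist_force: [0.3, -0.6, 0.0]
width: 0.799
```

```bash
cat > look.py <<'E'
from h import *
import sys
t=sys.argv[1]
c=wcap(f'w{t}.png'); cs=cap('scene',f's{t}.png'); ct=cap('top',f't{t}.png')
a=cv2.imread(f'pics/s{t}.png')[145:285,150:340]; a=cv2.resize(a,None,fx=4,fy=4,interpolation=cv2.INTER_CUBIC); cv2.imwrite(f'pics/s{t}z.png',a)
a=cv2.imread(f'pics/t{t}.png')[140:265,180:370]; a=cv2.resize(a,None,fx=4,fy=4,interpolation=cv2.INTER_CUBIC); cv2.imwrite(f'pics/t{t}z.png',a)
s=ctrl.sense(); print(s['clock'],s['eef_pos'].round(4),s['tcp_rot'],s['width'],np.round(s['wrist_force'],2))
print('tcp pen',w2pen([.5005,-.0445],1.672,s['eef_pos']).round(4))
for n,cc in (('wrist',c),('scene',cs),('top',ct)):
    for r in ctrl.tip_of(n,'cake_center'):
        w=ray(cc,r['uv'],.018); print(n,np.round(r['uv'],1),round(r['conf'],2),w.round(4),w2pen([.5005,-.0445],1.672,w).round(4))
E
python3 look.py 3
```

```text
6.85 [ 0.4931 -0.075   0.0073] [-3.14112151e+00 -3.94532726e-04 -3.91435066e-02] 0.8027275378751224 [ 0.36  0.33 -0.05]
tcp pen [-0.0296  0.0105]
wrist [269.6 263.7] 0.62 [ 0.4966 -0.0825  0.018 ] [-0.0374  0.0077]
scene [191.7 234.3] 0.63 [ 0.497  -0.0818  0.018 ] [-0.0367  0.0072]
scene [181.9 299.1] 0.62 [ 0.5944 -0.2035  0.018 ] [-0.1677 -0.0774]
```

View pics/w3.png

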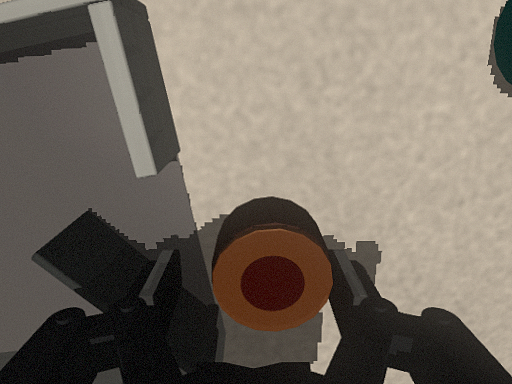

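View pics/s3z.png

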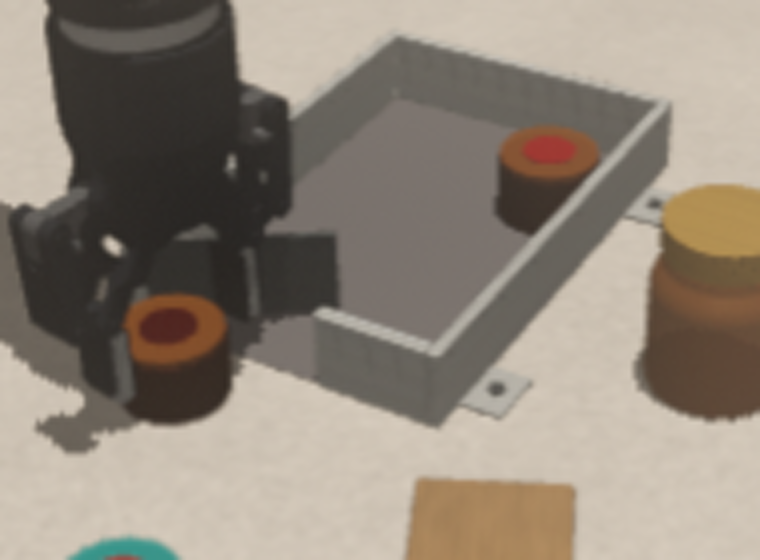

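```bash
python3 - <<'E'
from h import *
c=wcap('w4.png')
for uv in [(92,210),(35,256),(78,290)]:
    for z in (.004,.046):
        w=ray(c,uv,z); p=w2pen([.5005,-.0445],1.672,w); d=p-[0,.044]; print(uv,z,p.round(3),'r',np.hypot(*d).round(3),'th',np.arctan2(d[0],-d[1]).round(3))
E
```

```text
(92, 210) 0.004 [ 0.043 -0.024] r 0.08 th 0.559
(92, 210) 0.046 [ 0.018 -0.038] r 0.084 th 0.218
(35, 256) 0.004 [ 0.08  -0.004] r 0.093 th 1.031
(35, 256) 0.046 [ 0.045 -0.024] r 0.081 th 0.583
(78, 290) 0.004 [0.064 0.019] r 0.069 th 1.197
(78, 290) 0.046 [ 0.033 -0.008] r 0.062 th 0.574
```

Flap is at about 0.57 rad with the cake at x ≈ -37 mm. I'll nudge it 4 mm, hold, then push through the doorway.

play_rows --pt "0 -2 0" --pt "0 -2 0" --pt "0 0 0" --pt "0 0 0" --pt "0 -5 0" --pt "0 -5 0" --pt "0 -5 0" --pt "0 -5 0" --pt "0 -5 0" --pt "0 -5 0" --pt "0 -5 0" --pt "0 -5 0" --pt "0 -5 0" --pt "0 -5 0" --pt "0 -5 0" --pt "0 -5 0" --pt "0 0 0" --twist '[0,0,0,0,0,0,0,0,0,0,0,0,0,0,0,0,0]' --fingers '[-0.6,-0.6,-0.6,-0.6,-0.6,-0.6,-0.6,-0.6,-0.6,-0.6,-0.6,-0.6,-0.6,-0.6,-0.6,-0.6,-0.6]'

```text
clock: 8.75
eef_pos: [0.4955, -0.0099, 0.0074]
tcp_rot: [-3.141, -0.0, -0.038]
wrist_force: [1.1, 0.6, -0.3]
width: 0.802
```

```bash
python3 look.py 5
```

```text
8.9 [ 0.4957 -0.0109  0.0074] [-3.14115905e+00 -5.95983299e-04 -3.87232518e-02] 0.8023612479841072 [0.42 0.04 0.54]
tcp pen [0.0339 0.0014]
wrist [272.8 261.1] 0.74 [ 0.5002 -0.0193  0.018 ] [ 0.0251 -0.0023]
scene [216.4 216.2] 0.85 [ 0.4957 -0.0151  0.018 ] [0.0298 0.0018]
scene [101.9 233. ] 0.83 [ 0.3646 -0.1756  0.018 ] [-0.1167  0.1485]
scene [180.4 300.4] 0.55 [ 0.5946 -0.2067  0.018 ] [-0.1709 -0.0772]
top [382.  164.1] 0.95 [ 0.5941 -0.2073  0.018 ] [-0.1714 -0.0767]
top [365.6 271.5] 0.63 [ 0.3653 -0.1624  0.018 ] [-0.1036  0.1464]
```

View pics/w5.png

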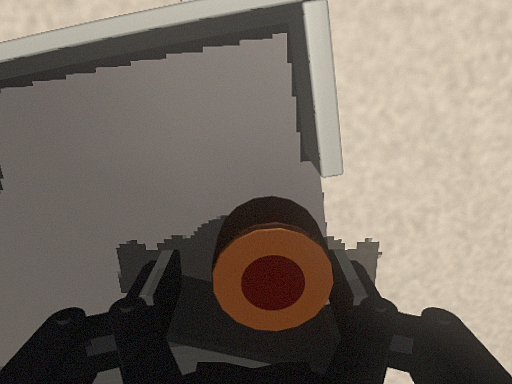

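View pics/s5z.png

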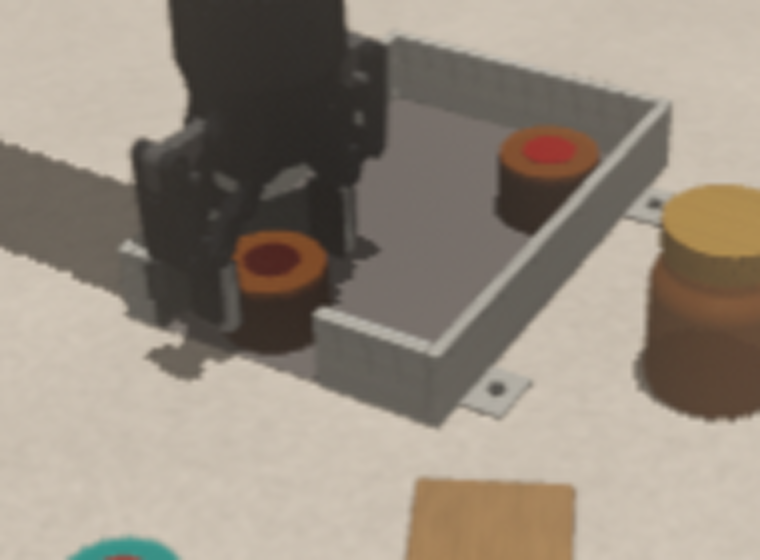

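play_rows --pt "0 -5 0" --pt "0 -5 0" --pt "0 -5 0" --pt "0 -5 0" --pt "0 -5 0" --pt "0 -5 0" --pt "0 -5 0" --pt "0 -5 0" --pt "0 -5 0" --pt "0 0 0" --twist '[0,0,0,0,0,0,0,0,0,0]' --fingers '[-0.6,-0.6,-0.6,-0.6,-0.6,-0.6,-0.6,-0.6,-0.6,-0.6]'

```text
clock: 10.05
eef_pos: [0.497, 0.0352, 0.0073]
tcp_rot: [-3.14, 0.0, -0.038]
wrist_force: [0.2, -0.0, -0.4]
width: 0.8
```

```bash
python3 look.py 6
```

```text
10.2 [0.4968 0.0341 0.0072] [-3.14116187e+00  5.21932125e-04 -3.86934885e-02] 0.7982700628291768 [-1.26 -0.31  0.05]
tcp pen [ 0.0785 -0.0043]
wrist [275.4 253.2] 0.78 [0.5058 0.0245 0.018 ] [ 0.0681 -0.0122]
scene [102.7 232.4] 0.79 [ 0.3643 -0.1737  0.018 ] [-0.1147  0.1485]
scene [182.2 303.2] 0.69 [ 0.6007 -0.2091  0.018 ] [-0.1739 -0.083 ]
scene [235.8 206.5] 0.62 [0.5044 0.0306 0.018 ] [ 0.0743 -0.0115]
top [379.  164.2] 0.72 [ 0.594  -0.2007  0.018 ] [-0.1649 -0.0772]
top [366.7 272.8] 0.64 [ 0.3625 -0.1646  0.018 ] [-0.1056  0.1494]
```

View pics/w6.png

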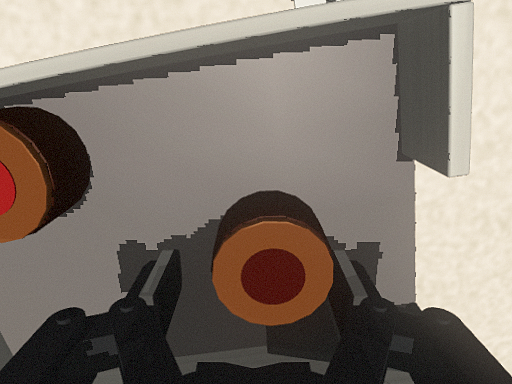

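View pics/s6z.png

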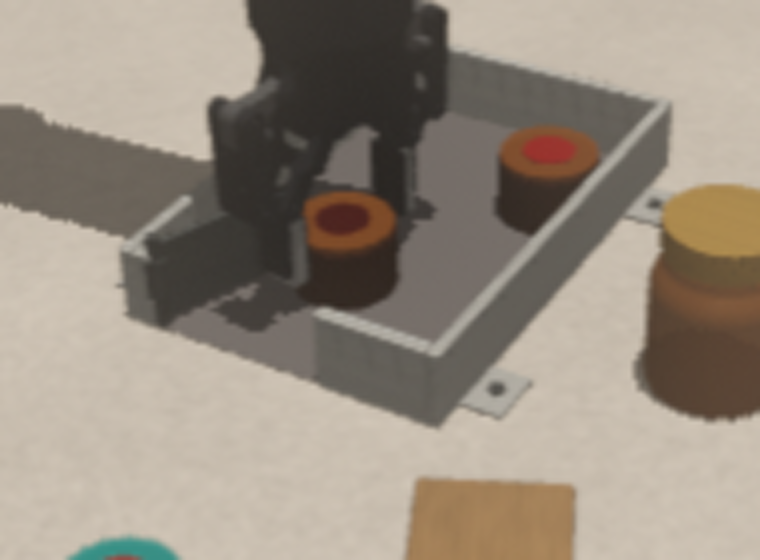

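The cake is at x ≈ 69 mm and upright, with the flap leaning lightly on it or the finger. It has crept a few mm to the right on the pad, so I'll add a small rightward correction while finishing the push.

play_rows --pt "0.5 -5 0" --pt "0.5 -5 0" --pt "0.5 -5 0" --pt "0.5 -5 0" --pt "0.5 -5 0" --pt "0.5 -5 0" --pt "0.5 -5 0" --pt "0.5 -5 0" --pt "0 0 0" --pt "0 0 0" --twist '[0,0,0,0,0,0,0,0,0,0]' --fingers '[-0.6,-0.6,-0.6,-0.6,-0.6,-0.6,-0.6,-0.6,-0.6,-0.6]'

```text
clock: 11.35
eef_pos: [0.5025, 0.074, 0.0073]
tcp_rot: [-3.141, 0.0, -0.038]
wrist_force: [0.5, 0.5, 0.6]
width: 0.798
```

```bash
python3 look.py 7
```

```text
11.5 [0.5026 0.0733 0.0073] [ 3.14155730e+00  9.87590964e-05 -3.92880921e-02] 0.7982480117895069 [ 0.35 -0.58 -0.11]
tcp pen [ 0.117 -0.014]
wrist [268.4 255.5] 0.95 [0.5103 0.0664 0.018 ] [ 0.1094 -0.0209]
scene [102.9 231.8] 0.72 [ 0.3631 -0.1723  0.018 ] [-0.1133  0.1496]
scene [181.8 296.3] 0.69 [ 0.5903 -0.1995  0.018 ] [-0.1633 -0.0736]
scene [251.3 198. ] 0.58 [0.5101 0.0712 0.018 ] [ 0.1141 -0.0213]
top [383.6 166. ] 0.87 [ 0.5899 -0.2106  0.018 ] [-0.1743 -0.0722]
top [344.1 116.4] 0.61 [ 0.7027 -0.1292  0.018 ] [-0.1047 -0.1926]
top [365.8 272.4] 0.56 [ 0.3634 -0.1627  0.018 ] [-0.1038  0.1484]
```

View pics/w7.png

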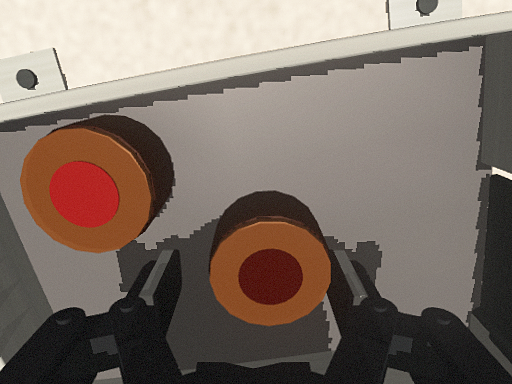

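View pics/s7z.png

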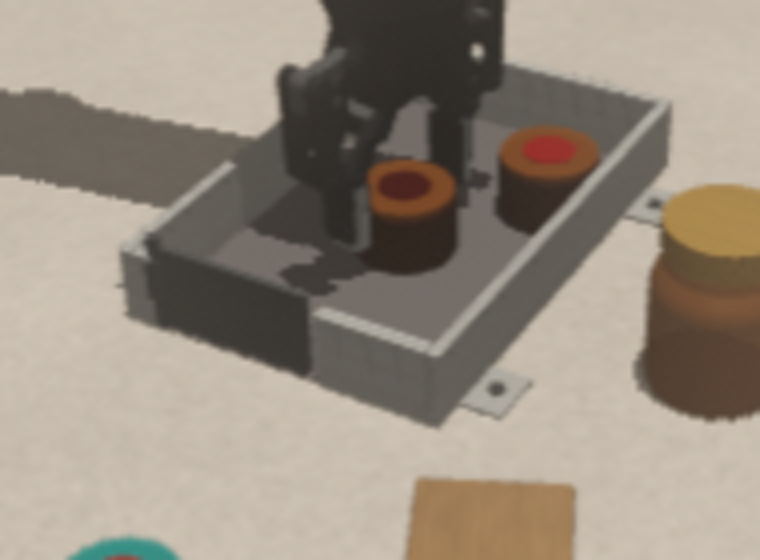

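The flap is fully shut and the cake is at about (110, -21) mm. I'll back off 5 mm to clear both sides and lift.

play_rows --pt "0 2.5 0" --pt "0 2.5 0" --pt "0 0 0" --pt "0 0 -8" --pt "0 0 -12" --pt "0 0 -20" --pt "0 0 -20" --pt "0 0 -20" --pt "0 0 -20" --pt "0 0 -20" --pt "0 0 -20" --pt "0 0 -20" --pt "-10 30 0" --pt "-10 30 0" --pt "-10 30 0" --pt "-10 30 0" --pt "0 0 0" --pt "0 0 0" --pt "0 0 0" --twist '[0,0,0,0,0,0,0,0,0,0,0,0,0,0,0,0,0,0,0]' --fingers '[-0.6,-0.6,-0.6,-0.6,-0.6,-0.6,-0.6,-0.6,-0.6,-0.6,-0.6,-0.6,-0.6,-0.6,-0.6,-0.6,-0.6,-0.6,-0.6]'

```text
clock: 13.55
eef_pos: [0.4584, -0.0485, 0.168]
tcp_rot: [-3.141, -0.001, -0.037]
wrist_force: [-0.2, 0.0, -0.9]
width: 0.8
```

```bash
python3 look.py 8
```

```text
13.7 [ 0.4582 -0.0485  0.1675] [-3.14110166e+00 -4.41384114e-04 -3.63660894e-02] 0.7958663081985663 [-0.04 -0.02  0.31]
tcp pen [0.0003 0.0425]
wrist [441.8   9.7] 0.63 [ 0.5901 -0.2059  0.018 ] [-0.1696 -0.0728]
wrist [124.9 121.9] 0.6 [0.5098 0.0616 0.018 ] [ 0.1046 -0.02  ]
wrist [375.1 259.6] 0.59 [ 0.3633 -0.1693  0.018 ] [-0.1103  0.1491]
scene [180.1 299.3] 0.98 [ 0.5926 -0.2054  0.018 ] [-0.1694 -0.0754]
scene [102.4 232.4] 0.88 [ 0.3639 -0.174   0.018 ] [-0.115  0.149]
scene [248.5 200.3] 0.75 [0.5108 0.0616 0.018 ] [ 0.1045 -0.0209]
top [254.2 209. ] 0.69 [0.5001 0.0705 0.018 ] [ 0.1144 -0.0112]
```

View pics/t8z.png

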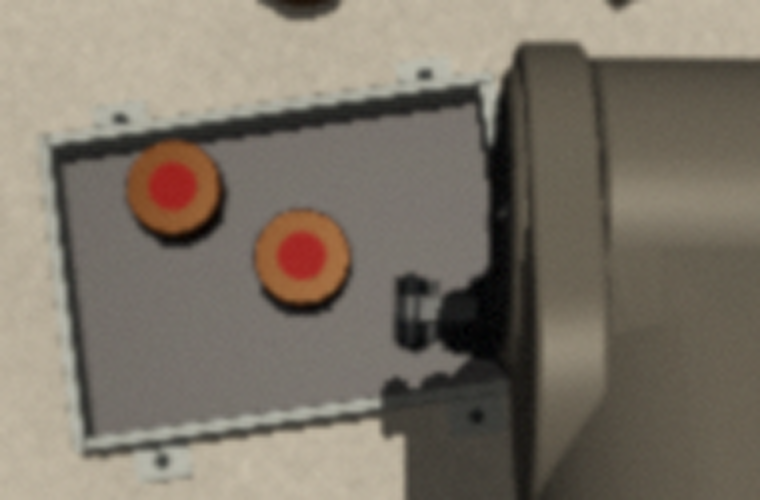

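View pics/s8z.png

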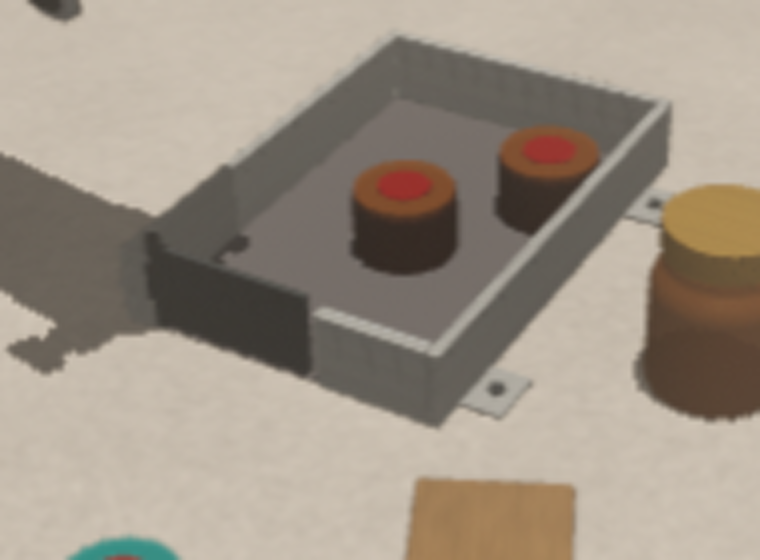

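The cake stands upright at about (105–114, -15) mm, the flap is shut, the packed cake is unmoved and the arm is clear. I'm handing the job in.

```bash
python3 -c "
from workcell import ctrl
print(ctrl.sign_off())"
```

```text
the job is handed in; nothing more can be done
None
```

The cake is inside the pen, standing upright, and the flap is shut behind it. I handed the job in at about 13.7 s of the 54 s allowed; the hand-in gives no verdict.

- **How it was done:** I straddled the brown cake with the jaws part open. The leading finger pushed the flap open while the trailing finger pushed the cake through. Once the cake had cleared the flap's sweep and the flap had closed, I backed off 5 mm and lifted clear.
- **Step 1:** I measured the flap at about 0.57 rad with the cake still at about x = -37 mm. I then pushed 4 mm farther and held, without measuring the angle again.
- **Step 2:** the pictures showed the flap wide open with the cake at about x = 25 mm, but I did not measure its angle there.
- **Last checks:** the wrist and scene cameras put the cake at about pen (105, -20) mm. The top camera disagreed by about 10 mm, at (114, -11) mm, but all are well inside the limits. The flap looked fully shut, judged by eye from the scene picture. The packed cake stood where it was, and the arm was clear of everything.
- **Not ideal:** the flap seems to have leaned on the cake for a moment after the leading finger passed, when the cake was already beyond the doorway. The cake crept about 3 mm sideways on the finger, which I allowed for in the last push.

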